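Centre the chess knight on its display stand

TASK

The light beech chess knight stands off-centre near the edge of its display stand, the green coaster on a dark turned foot. Nudge it low on its base with light, slow fingertip taps until its round base stands upright and wholly inside the white ring in the middle of the coaster. Do not pick it up, tip it over or shift the stand, and leave the other models and tools where they are.

Things in the scene. Friction and masses are not known exactly. Their poses are not given: they have to be found in the camera images.
- knight: Light beech chess knight, about 50 g, 82 mm tall, loose, easily tipped. Origin at the centre of its underside; z up, x to the muzzle. Flat sole 26 mm across, then a round flange 34 mm across, its widest part, 3 to 8 mm above the sole. Pushed on the flange it slides (0.2 to 0.5 N); pushed above mid-height it rocks or falls. Neck 18 mm, head 15 mm wide. Starts 15 to 24 mm off the stand's axis, any direction.
- stand: Display stand, 0.8 kg, loose: dark turned foot 90 mm across, carrying a green ceramic coaster 84 mm across, 8 mm thick. Origin at the centre of its underside, z up; the flat top under the knight is 58 mm above the origin. A white ring is glazed flat on the top about its centre, 49 mm inside, 53 mm outside diameter. Other models near it are no taller than 56 mm.
- tank: Red plastic model tank, hull 92 x 54 mm, 40 mm tall, its gun reaching 17 mm past the hull, loose; a bystander to be left alone. Origin under the middle of the hull.
- bridge: Grey resin stone bridge, 110 x 42 x 50 mm, loose; a bystander. Origin under its centre.
- hexkey: Aluminium hex key lying flat, 96 x 34 mm, 6 mm thick, loose; a bystander. Origin on the table under the middle of its long arm.
- rook: Dark brown wooden chess rook, 32 mm wide, 56 mm tall, loose; a bystander. Origin under its centre.
- jar: Small blue paint jar with a white cap, 36 mm wide, 42 mm tall, loose; a bystander. Origin under its centre.
- coaster: Spare green ceramic coaster lying flat on the worktop, 84 mm across, 8 mm thick, loose; a bystander (not the base that the knight stands on). Origin under its centre.
Mind the look-alikes: they are no part of the job. Leave any blue, orange or pink look-alike of the knight alone.

How it is judged:
By the outcome, as a careful person would: the job done as asked, in the order asked, and still so for the second after the job is handed in, with the robot touching nothing.
It also fails if it takes over 45 s, if anything falls off the work surface, if the arm or the gripper's body presses on something with over 40 N, if the wrist force passes 120 N, or if a joint passes its speed limit or range.

ROBOT

A 6-joint arm with a two-finger parallel gripper is mounted at the origin on the work surface. World frame = base frame: x ahead of the robot, y to its left, z up, the work surface at z = 0. Lengths are in mm, angles in rad, forces in N, time in s.
With the tool pointing down it reaches from about 350 to 975 mm from the base axis. Payload 7.1 kg.
Tool frame: the origin (TCP) lies on the centre line of the jaws, within the pads' length; the fingertips stand 17 mm ahead of it and the grasp point (between the pads) lies 2 mm behind it; z points along the fingers, y is the direction in which the jaws open and shut (so a half turn about z gives the same grasp; the last joint's range is limited). The gripper opens to 88 mm and grips with 3 to 60 N. Pads are 20 mm wide; open, the fingers measure 115 mm over their backs; the gripper's body (75 mm by 178 mm) begins 61 mm behind the grasp point.
Start: joints at [-1.248, 0.423, 1.63, -0, 1.089, -0.019], TCP at [209.507, -588.822, 239.675] pointing down, gripper open.
Joint ranges: [-3, 3], [-0.9, 2.11], [0.09, 2.58], [-1.31, 4.45], [0.11, 2.69], [-2.54, 2.54]. Speed limits (rad/s): [2.39, 2.39, 3.01, 3.14, 3.14, 3.14].

INTERFACE

Orientations are given as a rotation vector (axis times angle).
In Python, from workcell import ctrl, imaging, workorder gives the robot as it stands. The module is installed in compiled form; this text tells all that it offers.
- The arm moves only by the shell command python3 -m crank 'ROWS' [OPENING]. ROWS is JSON, a list of rows, each an object with "travel": the shift along the tool's x, y, z as a fraction of full scale, a list of three; "turn": the turn about the tool's z as a fraction of full scale. In form: [{"travel": [dx, dy, dz], "turn": turn}, ...]. A call has 1 to 20 rows; each row shifts and turns the pose as measured when the row begins, along the tool's axes as they then stand; what a row does not reach is not made up. Full scale, the value 1, is 5 cm for a shift and 0.1 rad for a turn. A row lasts 1/10 s, in which the tool goes at most 50 mm and 8.59 degrees, less where a joint would pass 70% of its speed; a pose out of reach is approached as far as the arm can. A call with a number of a shift or a turn outside -1 to 1 is refused whole. A call with a gripper value outside its range is refused whole. OPENING is the gripper command: -1 is shut, 1 is fully open, values between are in proportion, set as the call begins (- or left out, the last holds). The fingers move at their own pace and stop on an object; the grip force is fixed at half the most. Time passes only in rows, so rows that do not move let the fingers close. It gives the time, the measured TCP pose, the force and the opening at its end, in the units of the state.
- ctrl.get_obs(): the state, without advancing time (a new reading comes with each control period).
- imaging.get_image(name): name is "scene" or "top"; returns the picture (400x640x3 uint8, blue, green, red); there is no depth.
- imaging.camera_info(name): a dict with "camera_matrix" (3x3 intrinsics, pixels), "k1" (the pictures are not rectified: a ray, as slopes to the right and down, at radius r is drawn at 1 + k1 r^2 times it, then the intrinsics apply), "rvec" (rotation vector, rad) and "tvec" (3), from world to camera coordinates, as OpenCV has them. Camera axes: x right, y down, z forward; pixel columns grow to the right and rows downward; lengths in mm; the calibration is good to about 2 mm. A picture is of the moment at which its call begins. camera_info takes no time and is no camera call.
- workorder.close_job(): hands the job in, once; it reports no verdict.
The state is a dict: "t": time; "qpos": joint angles; "qvel": joint speeds; "joint_torque": joint torques, N m; "ee_pos": TCP position; "orientation": TCP orientation; "ft_force": force on the tool from outside, world axes, zero at the start; "moment": the same for the moment, N m; "width": finger opening in mm.
Only numpy, scipy, OpenCV 4.12 (cv2) and the standard library are available. Lean on these libraries where they do the work, as an engineer would, in place of code of your own. Each camera call takes 0.05 s, during which the arm holds its last target.

## Working session

There is one attempt and no reset: what is moved stays moved. The work goes in short steps, Python scripts to look and compute and a shell command to move; the robot and the scene stay as the last step left them, time stands still between calls to the robot, and variables do not carry over. Pictures are saved under pics/ and viewed, and the job is handed in when it is done.

```bash
mkdir -p pics; python3 - <<'E'
from workcell import ctrl, imaging
import cv2
for n in("scene","top"):
    im=imaging.get_image(n); cv2.imwrite(f"pics/{n}0.png",im); print(n,imaging.camera_info(n))
print(ctrl.get_obs())
E
```

```text
scene {'camera_matrix': array([[410.51195115,   0.        , 320.38504114],
       [  0.        , 410.51195115, 203.94302051],
       [  0.        ,   0.        ,   1.        ]]), 'k1': -0.03796656509738135, 'rvec': array([ 1.81720575,  1.47189417, -0.68866969]), 'tvec': array([-113.84129997, -269.7693115 , 1430.29197742])}
top {'camera_matrix': array([[430.61534104,   0.        , 316.27140214],
       [  0.        , 430.61534104, 200.97188907],
       [  0.        ,   0.        ,   1.        ]]), 'k1': -0.06288589888028698, 'rvec': array([ 2.19354237, -2.01306551,  0.20826489]), 'tvec': array([-33.47596568, 537.45626385, 947.80111317])}
{'t': 0.1, 'qpos': array([-1.24800798e+00,  4.23784307e-01,  1.63061674e+00, -3.34781681e-05,
        1.08861600e+00, -1.90168556e-02]), 'qvel': array([-0.00183946, -0.00158312, -0.00076548,  0.00081352,  0.0016959 ,
       -0.00058171]), 'joint_torque': array([-7.68972277e-04, -5.45616031e+01, -2.74323946e+01,  6.43962482e-02,
        1.88099546e-02, -4.90864556e-05]), 'ee_pos': array([ 209.34305088, -588.37637851,  238.96576423]), 'orientation': array([-3.09443764e+00, -5.34081894e-01,  3.84393633e-04]), 'ft_force': array([ 0.7122911 ,  0.70786985, -0.38380453]), 'moment': array([-0.00595459,  0.00796028,  0.06376333]), 'width': 87.7687973560514}
```

View pics/scene0.png

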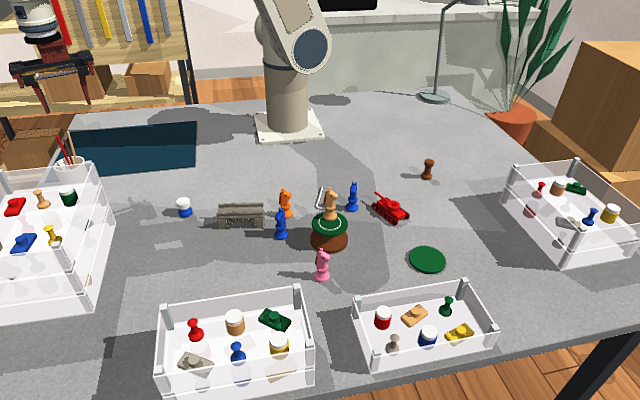

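View pics/top0.png

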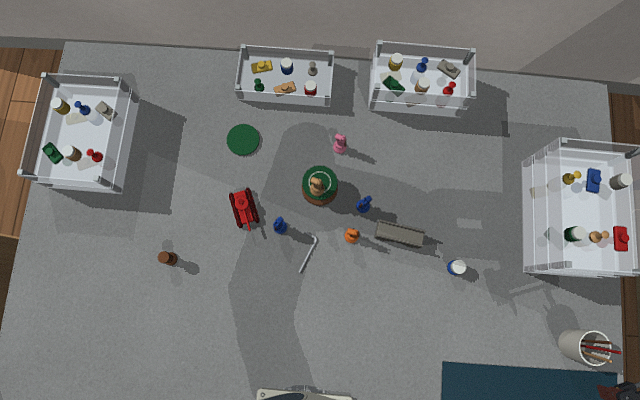

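The beech knight stands on the stand at scene (330,205) and top (318,183). The look-alikes are orange at top (352,236), blue at (280,225) and (364,204), and pink at (340,143), all on the table. Only the one on the green stand is beech, so I'll confirm that in an enlarged crop.

```bash
cat > h.py <<'E'
import numpy as np, cv2
from workcell import ctrl, imaging
def cam(n):
    c=imaging.camera_info(n);K=c["camera_matrix"];R=cv2.Rodrigues(c["rvec"])[0];return K,np.array([c["k1"],0,0,0.]),R,c["tvec"],c["rvec"]
def proj(n,P):
    K,d,R,t,rv=cam(n);return cv2.projectPoints(np.array(P,float).reshape(-1,1,3),rv,t,K,d)[0].reshape(-1,2)
def back(n,uv,z):
    K,d,R,t,_=cam(n)
    # true model: distorted = x(1+k1 r^2)
    s=cv2.undistortPointsIter(np.array(uv,float).reshape(-1,1,2),K,d,None,None,(3,100,1e-10)).reshape(-1,2)
    r=np.c_[s,np.ones(len(s))]@R; C=-R.T@t
    return C+r*((z-C[2])/r[:,2])[:,None]
def crop(im,x0,y0,w,h,f,out):
    cv2.imwrite(out,cv2.resize(im[y0:y0+h,x0:x0+w],None,fx=f,fy=f,interpolation=cv2.INTER_CUBIC))
E
python3 - <<'E'
from h import *
a=cv2.imread("pics/top0.png");b=cv2.imread("pics/scene0.png")
f=9
A=cv2.resize(a[160:213,290:350],None,fx=9,fy=9,interpolation=cv2.INTER_CUBIC)
B=cv2.resize(b[180:256,305:355],None,fx=6.2763,fy=6.2763,interpolation=cv2.INTER_CUBIC)[:477]
h=min(A.shape[0],B.shape[0]);cv2.imwrite("pics/c0.png",np.hstack([A[:h],B[:h]])[:, :800])
print(h)
print(proj("top",[[0,0,0],[500,0,0],[500,100,0]]),back("top",[[319,184]],58))
for n in("top","scene"):
  K,d,R,t,_=cam(n);print(n,-R.T@t)
E
```

```text
477
[[301.37097566 440.19807361]
 [320.17555185 221.53785122]
 [279.47216837 218.08144469]] [[579.21032597   9.76905459  58.        ]]
top [ 329.99107308   -8.81935939 1038.91045646]
scene [1278.98694651 -181.2145484   680.31179748]
```

View pics/c0.png

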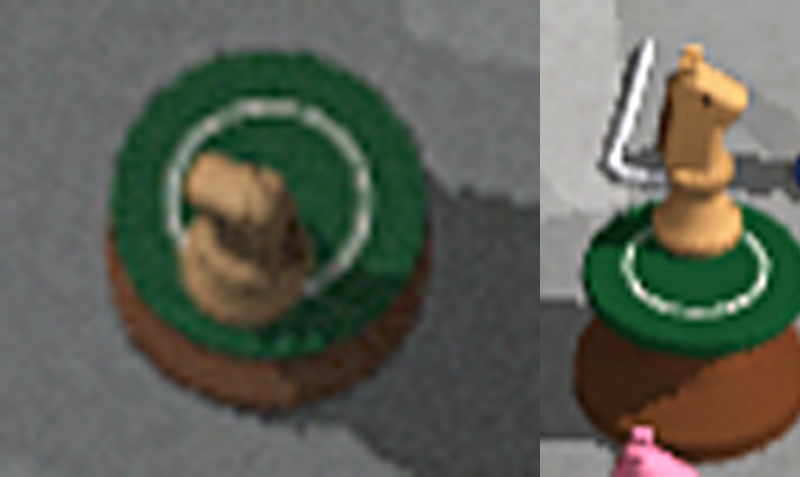

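The crop confirms it. The light beech knight is on the green coaster, with its base overlapping the robot-side part of the ring. Next I'll measure the coaster circle, the ring and the knight's flange.

```bash
cat > meas.py <<'E'
from h import *
from scipy.optimize import least_squares
def circ(P,r=None):
    f=(lambda p:np.hypot(P[:,0]-p[0],P[:,1]-p[1])-(p[2] if r is None else r))
    p0=[*P.mean(0)[:2],40.][:3 if r is None else 2]
    s=least_squares(f,p0,loss="soft_l1");return s.x,np.sqrt(np.mean(s.fun**2))
def measure(imgs,centre=(583,8)):
    out={}
    for n,im in imgs.items():
        hsv=cv2.cvtColor(im,cv2.COLOR_BGR2HSV)
        c=proj(n,[[*centre,58]])[0]
        F=8;w=32;x0,y0=int(c[0])-w,int(c[1])-w-8;hh=2*w+8
        big=cv2.resize(im[y0:y0+hh,x0:x0+2*w],None,fx=F,fy=F,interpolation=cv2.INTER_CUBIC)
        H=cv2.cvtColor(big,cv2.COLOR_BGR2HSV)
        h,s,v=H[...,0],H[...,1],H[...,2]
        g=((h>45)&(h<90)&(s>90)).astype(np.uint8)
        be=((h>8)&(h<24)&(s>50)&(v>75)).astype(np.uint8)
        wh=((s<70)&(v>120)).astype(np.uint8)
        topx=lambda m:np.argwhere(m)[:,::-1]
        tofull=lambda q:(np.asarray(q,float)+.5)/F-.5+[x0,y0]
        out[n]=dict(big=big,g=g,be=be,wh=wh,tofull=tofull,x0=x0,y0=y0,F=F)
    return out
E
python3 - <<'E'
from meas import *
im={n:cv2.imread(f"pics/{n}0.png") for n in("top","scene")}
o=measure(im)
L=[]
for n in o:
    d=o[n];hull=cv2.convexHull(max(cv2.findContours(d["g"],0,1)[0],key=cv2.contourArea))[:,0]
    full=d["tofull"](hull);P=back(n,full,58)
    print(n,"coaster",circ(P),circ(P,42))
    # ring: white pixels near centre
    q=np.argwhere(d["wh"])[:,::-1];P=back(n,d["tofull"](q),58);c=circ(back(n,full,58),42)[0]
    r=np.hypot(*(P[:,:2]-c).T);k=(r>21)&(r<31);print(n,"ring",circ(P[k]),k.sum())
    v=d["big"].copy();v[d["g"]>0]=(0,255,0);v[d["be"]>0]=(0,160,255);v[d["wh"]>0]=(255,255,255);L+=[d["big"],v]
cv2.imwrite("pics/m0.png",cv2.resize(np.vstack([np.hstack(L[:2]),np.hstack(L[2:])]),(533,600)))
E
```

```text
top coaster (array([493.08119283, -21.49150799,  40.17309235]), np.float64(0.29873493677639973)) (array([493.75670326, -21.87928396]), np.float64(1.8941749583145668))
top ring (array([494.02206378, -21.53990073,  24.77151489]), np.float64(0.8876870174556477)) 3481
scene coaster (array([590.59949994,   5.75196821,  42.92209312]), np.float64(1.1090395274076614)) (array([590.88565549,   5.51212576]), np.float64(1.4816367074105847))
scene ring (array([586.7295734 ,   6.43760604,  25.56139413]), np.float64(1.1690331873094284)) 2804
```

View pics/m0.png

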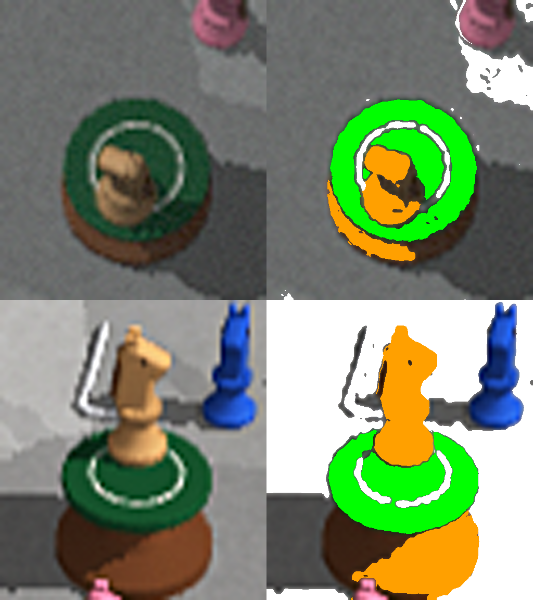

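```bash
sed -i 's/tofull=lambda q:/tofull=lambda q,x0=x0,y0=y0:/' meas.py
cat > run.py <<'E'
import sys
from meas import *
def full(im,tag=None):
    o=measure(im);res={}
    for n in o:
        d=o[n];hull=cv2.convexHull(max(cv2.findContours(d["g"],0,1)[0],key=cv2.contourArea))[:,0]
        fp=d["tofull"](hull);P=back(n,fp,58);c3=circ(P);
        q=np.argwhere(d["wh"])[:,::-1];W=back(n,d["tofull"](q),58)
        r=np.hypot(*(W[:,:2]-c3[0][:2]).T);k=(r>20)&(r<31);rg=circ(W[k])
        # flange: beech component at coaster; fit lowest boundary to circle r17 z 63.5
        nl,lab=cv2.connectedComponents(d["be"])
        best=None
        Pb=back(n,d["tofull"](np.argwhere(d["be"])[:,::-1]),63.5)
        inside=np.hypot(*(Pb[:,:2]-c3[0][:2]).T)<36
        idx=np.argwhere(d["be"])[inside]
        l=np.bincount(lab[idx[:,0],idx[:,1]]).argmax()
        m=(lab==l).astype(np.uint8)
        cn=max(cv2.findContours(m,cv2.RETR_EXTERNAL,cv2.CHAIN_APPROX_NONE)[0],key=cv2.contourArea)[:,0]
        F=d["tofull"](cn);y=F[:,1];cut=y.max()-(6. if n=="top" else 5.)
        sel=F[y>cut]
        B=back(n,sel,61.) ; B3=circ(B,17)
        res[n]=(c3,rg,B3)
        print(n,"coaster",np.round(c3[0],1),round(c3[1],2),"ring",np.round(rg[0],1),"flange",np.round(B3[0],1),round(B3[1],2),"off(ring)",np.round(B3[0][:2]-rg[0][:2],1),"off(coaster)",np.round(B3[0][:2]-c3[0][:2],1))
        d["m"]=m;d["sel"]=sel
    if tag:
        L=[]
        for n in o:
            d=o[n];v=d["big"].copy();th=np.linspace(0,2*np.pi,60)
            for cx,rr,z,col in((res[n][0][0],42,58,(0,255,255)),(res[n][1][0],25.5,58,(255,0,255)),(res[n][2][0],17,61,(255,0,0)),(res[n][2][0],17,66,(0,0,255))):
                p=proj(n,np.c_[cx[0]+rr*np.cos(th),cx[1]+rr*np.sin(th),th*0+z])
                p=((p+.5-[d["x0"],d["y0"]])*d["F"]).astype(np.int32);cv2.polylines(v,[p],True,col,1)
            L.append(v)
        cv2.imwrite(f"pics/{tag}.png",cv2.resize(np.hstack(L),(800,450)))
    return res,o
if __name__=="__main__":
    t=sys.argv[1]
    if t=="0": im={n:cv2.imread(f"pics/{n}0.png") for n in("top","scene")}
    else:
        im={n:imaging.get_image(n) for n in("top","scene")}
        for n in im: cv2.imwrite(f"pics/{n}{t}.png",im[n])
    full(im,"ov"+t)
E
python3 run.py 0
```

```text
top coaster [583.6   9.3  41.3] 0.26 ring [584.8   9.3  25.4] flange [568.3  15.5] 2.99 off(ring) [-16.6   6.2] off(coaster) [-15.4   6.2]
scene coaster [590.6   5.8  42.9] 1.11 ring [586.3   6.5  25.5] flange [566.8  11.5] 0.43 off(ring) [-19.5   5. ] off(coaster) [-23.8   5.8]
```

View pics/ov0.png

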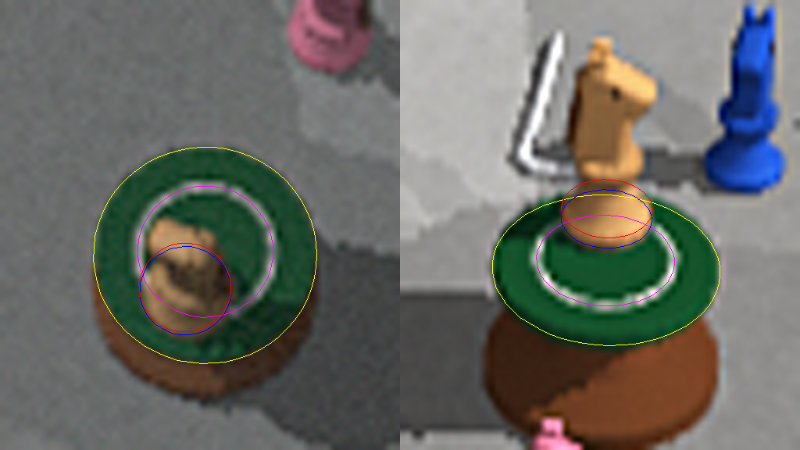

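The ring fits well: measured radius is 25.4 and 25.5 against a nominal 25.5. Averaged, the ring centre is about (585.5, 8) and the knight about (567.5, 13.5), so it must move about 18.5 mm along (0.955, -0.297). I'll shut the gripper and turn the tool so its x axis points that way, which needs a turn of about +0.64 rad.

```bash
python3 -m crank '[{"travel":[0,0,0],"turn":1},{"travel":[0,0,0],"turn":1},{"travel":[0,0,0],"turn":1},{"travel":[0,0,0],"turn":1},{"travel":[0,0,0],"turn":1},{"travel":[0,0,0],"turn":1},{"travel":[0,0,0],"turn":0.4},{"travel":[0,0,0],"turn":0}]' -1
cat > st.py <<'E'
from h import *
import sys
o=ctrl.get_obs();R=cv2.Rodrigues(o["orientation"])[0]
print("t",o["t"],"p",np.round(o["ee_pos"],2),"yaw",np.degrees(np.arctan2(R[1,0],R[0,0])).round(2),"zaxis",R[:,2].round(4),"w",o["width"].round(1),"f",o["ft_force"].round(2),"q6",o["qpos"][5])
if len(sys.argv)>3:
    print("to go, tool units:",(R.T@(np.array(list(map(float,sys.argv[1:4])))-o["ee_pos"])/50).round(3))
E
python3 st.py 505 32 180
```

```text
t: 0.9
ee_pos: [208.6, -586.0, 235.2]
orientation: [-3.092, 0.506, 0.007]
ft_force: [0.4, -0.1, -0.5]
width: 27.3Traceback (most recent call last):
  File "st.py", line 4, in <module>
    print("t",o["t"],"p",np.round(o["ee_pos"],2),"yaw",np.degrees(np.arctan2(R[1,0],R[0,0])).round(2),"zaxis",R[:,2].round(4),"w",o["width"].round(1),"f",o["ft_force"].round(2),"q6",o["qpos"][5])
                                                                                                                                  ^^^^^^^^^^^^^^^^
AttributeError: 'float' object has no attribute 'round'
```

The height falls about 0.5 mm per row, because each row starts from the measured, sagged pose. I'll compensate for that.

```bash
sed -i 's/o\["width"\].round(1)/round(o["width"],1)/' st.py; python3 st.py 505 32 180
```

```text
t 0.9 p [ 208.55 -585.95  235.16] yaw -18.59 zaxis [-0.0028  0.0085 -1.    ] w 27.3 f [ 0.35 -0.06 -0.51] q6 0.647351560342482
to go, tool units: [  1.685 -13.596   1.191]
```

```bash
python3 -m crank '[{"travel":[0.12,-0.97,0],"turn":0},{"travel":[0.12,-0.97,0],"turn":0},{"travel":[0.12,-0.97,0],"turn":0},{"travel":[0.12,-0.97,0],"turn":0},{"travel":[0.12,-0.97,0],"turn":0},{"travel":[0.12,-0.97,0],"turn":0},{"travel":[0.12,-0.97,0],"turn":0},{"travel":[0.12,-0.97,0],"turn":0},{"travel":[0.12,-0.97,0],"turn":0},{"travel":[0.12,-0.97,0],"turn":0}]'; python3 st.py 505 32 180
```

```text
t: 1.9
ee_pos: [420.3, -137.5, 236.6]
orientation: [-3.095, 0.501, 0.004]
ft_force: [0.9, -1.3, -0.4]
width: 0.7
t 1.9 p [ 420.32 -137.55  236.58] yaw -18.39 zaxis [-0.0013  0.0065 -1.    ] w 0.7 f [ 0.89 -1.26 -0.35] q6 1.5409649483356624
to go, tool units: [ 0.541 -3.745  1.152]
```

```bash
python3 -m crank '[{"travel":[0.11,-0.9,0.1],"turn":0},{"travel":[0.11,-0.9,0.2],"turn":0},{"travel":[0.11,-0.8,0.2],"turn":0},{"travel":[0.1,-0.5,0.2],"turn":0},{"travel":[0.1,-0.4,0.2],"turn":0},{"travel":[0,0,0],"turn":0}]'; python3 st.py 505 32 120; python3 -m crank '[{"travel":[0,0,-0.01],"turn":0},{"travel":[0,0,-0.01],"turn":0}]';python3 st.py 505 32 120
```

```text
t: 2.5
ee_pos: [504.6, 33.4, 191.9]
orientation: [-3.099, 0.476, -0.003]
ft_force: [0.2, -0.3, 0.1]
width: 0.6
t 2.5 p [504.63  33.37 191.93] yaw -17.45 zaxis [ 0.0027  0.0063 -1.    ] w 0.6 f [ 0.17 -0.31  0.1 ] q6 1.909264577309781
to go, tool units: [0.014 0.034 1.439]
t: 2.7
ee_pos: [503.8, 33.0, 192.8]
orientation: [-3.1, 0.472, -0.0]
ft_force: [0.3, 0.8, -0.3]
width: 0.4
t 2.7 p [503.77  32.96 192.78] yaw -17.31 zaxis [ 0.001  0.006 -1.   ] w 0.4 f [ 0.34  0.8  -0.31] q6 1.906591275892335
to go, tool units: [0.03  0.02  1.455]
```

```bash
python3 -m crank '[{"travel":[0,0,0.4],"turn":0},{"travel":[0.01,0,0.5],"turn":0},{"travel":[0.01,0.01,0.5],"turn":0},{"travel":[0,0,0.4],"turn":0},{"travel":[0,0,0],"turn":0},{"travel":[0,0,0],"turn":0}]'; for i in 1 2 3; do python3 st.py 505 32 80.5; done;  python3 -m crank '[{"travel":[0,0,0],"turn":0},{"travel":[0,0,0],"turn":0},{"travel":[0,0,0],"turn":0},{"travel":[0,0,0],"turn":0}]' >/dev/null; python3 st.py 505 32 80.5
```

```text
t: 3.3
ee_pos: [505.7, 26.6, 105.1]
orientation: [-3.098, 0.481, -0.012]
ft_force: [0.8, -0.2, -0.4]
width: 0.6
t 3.3 p [505.67  26.55 105.1 ] yaw -17.67 zaxis [ 0.0083  0.0055 -1.    ] w 0.6 f [ 0.78 -0.21 -0.41] q6 1.8987855717690854
to go, tool units: [-0.049 -0.096  0.492]
t 3.3 p [505.67  26.55 105.1 ] yaw -17.67 zaxis [ 0.0083  0.0055 -1.    ] w 0.6 f [ 0.78 -0.21 -0.41] q6 1.8987855717690854
to go, tool units: [-0.049 -0.096  0.492]
t 3.3 p [505.67  26.55 105.1 ] yaw -17.67 zaxis [ 0.0083  0.0055 -1.    ] w 0.6 f [ 0.78 -0.21 -0.41] q6 1.8987855717690854
to go, tool units: [-0.049 -0.096  0.492]
t 3.7 p [507.53  25.65 108.89] yaw -17.74 zaxis [ 0.0141  0.0055 -0.9999] w 0.6 f [-0.14  0.54  0.82] q6 1.8982158906971436
to go, tool units: [-0.094 -0.1    0.568]
```

```bash
for i in 1 2 3 4; do python3 -m crank '[{"travel":[0,0,0],"turn":0},{"travel":[0,0,0],"turn":0}]' >/dev/null; python3 st.py 500 25 80.5;done; python3 -c "
from h import *
print(ctrl.get_obs())"
```

```text
t 3.9 p [507.95  25.78 109.58] yaw -17.72 zaxis [ 0.0154  0.0055 -0.9999] w 0.4 f [-0.24  0.36  0.6 ] q6 1.8981732321471714
to go, tool units: [-0.154  0.069  0.579]
t 4.1 p [507.94  25.91 109.61] yaw -17.71 zaxis [ 0.0154  0.0056 -0.9999] w 0.6 f [-1.09  0.68 -1.06] q6 1.8981785727741538
to go, tool units: [-0.153  0.071  0.58 ]
t 4.3 p [507.87  25.98 109.47] yaw -17.7 zaxis [ 0.0151  0.0056 -0.9999] w 0.0 f [ 0.08  0.12 -0.17] q6 1.898149005725337
to go, tool units: [-0.151  0.072  0.577]
t 4.5 p [507.77  26.   109.35] yaw -17.7 zaxis [ 0.0148  0.0056 -0.9999] w 0.5 f [-0.19 -0.48 -0.61] q6 1.8981828277678165
to go, tool units: [-0.149  0.072  0.575]
{'t': 4.5, 'qpos': array([0.0247605 , 0.45048053, 1.97770044, 0.00810069, 0.69853667,
       1.89818283]), 'qvel': array([-0.00039919,  0.00091316, -0.0006665 , -0.00116032, -0.00114656,
        0.00060126]), 'joint_torque': array([ 4.63145465e-03, -4.68426704e+01, -1.81526327e+01,  7.02501624e-03,
       -1.31842420e-01, -5.58751362e-04]), 'ee_pos': array([507.76872692,  26.00381411, 109.34990017]), 'orientation': array([-3.09646228,  0.48191468, -0.02150471]), 'ft_force': array([-0.19225906, -0.47644149, -0.61125307]), 'moment': array([0.05540062, 0.02587744, 0.01439005]), 'width': 0.5483772862890598}
```

```bash
python3 -m crank '[{"travel":[-0.04,-0.05,0.1],"turn":0},{"travel":[-0.03,-0.05,0.1],"turn":0},{"travel":[-0.01,0,0.1],"turn":0},{"travel":[0,0,0.1],"turn":0},{"travel":[0,0,0.05],"turn":0},{"travel":[0,0,0],"turn":0},{"travel":[0,0,0],"turn":0}]' >/dev/null; python3 st.py 505 33 80.5; python3 -m crank '[{"travel":[0,0,0],"turn":0},{"travel":[0,0,0],"turn":0}]' >/dev/null; python3 st.py 505 33 80.5
```

```text
t 5.2 p [505.12  32.75  84.07] yaw -17.68 zaxis [ 0.0133  0.0055 -0.9999] w 0.4 f [-0.21  1.04  0.58] q6 1.911097053726194
to go, tool units: [-0.005 -0.003  0.071]
t 5.4 p [505.34  32.68  84.26] yaw -17.69 zaxis [ 0.0138  0.0055 -0.9999] w 0.6 f [-0.08  0.64  0.69] q6 1.911068367070025
to go, tool units: [-0.009 -0.003  0.075]
```

```bash
python3 -m crank '[{"travel":[0,0,0.04],"turn":0},{"travel":[0,0,0.03],"turn":0},{"travel":[0,0,0.01],"turn":0},{"travel":[0.05,0,0],"turn":0},{"travel":[0.05,0,0],"turn":0},{"travel":[0.05,0,0],"turn":0},{"travel":[0.05,0,0],"turn":0},{"travel":[0,0,0],"turn":0},{"travel":[0,0,0],"turn":0}]' >/dev/null; python3 st.py 520 29 80.5; python3 run.py 1
```

```text
t 6.3 p [516.52  29.26  80.56] yaw -17.7 zaxis [ 0.0152  0.0056 -0.9999] w 0.5 f [-0.55  0.37  0.18] q6 1.9037413112446824
to go, tool units: [ 0.068 -0.016  0.002]Traceback (most recent call last):
  File "run.py", line 41, in <module>
    full(im,"ov"+t)
    ~~~~^^^^^^^^^^^
  File "run.py", line 6, in full
    d=o[n];hull=cv2.convexHull(max(cv2.findContours(d["g"],0,1)[0],key=cv2.contourArea))[:,0]
                               ~~~^^^^^^^^^^^^^^^^^^^^^^^^^^^^^^^^^^^^^^^^^^^^^^^^^^^^^
ValueError: max() iterable argument is empty
```

```bash
python3 - <<'E'
from h import *
a=cv2.imread("pics/scene1.png");crop(a,280,140,100,120,5,"pics/s1.png")
E
```

```text
(no output)
```

View pics/s1.png

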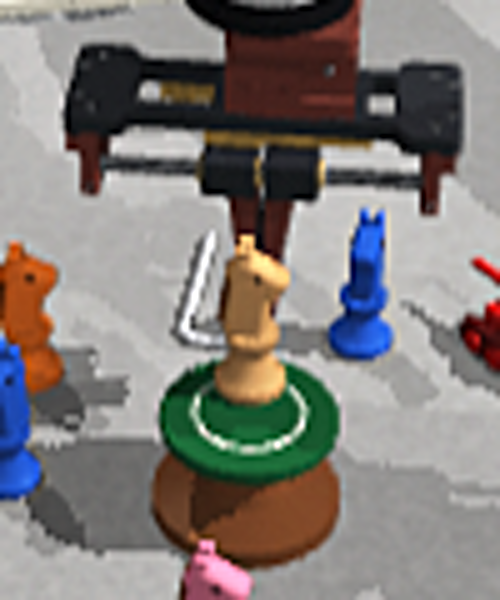

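The beech knight is at crop (250,330), with the shut fingers directly behind it and nothing else near. I'll advance slowly.

```bash
python3 -m crank '[{"travel":[0.05,0,0],"turn":0},{"travel":[0.05,0,0],"turn":0},{"travel":[0.05,0,0],"turn":0},{"travel":[0.05,0,0],"turn":0},{"travel":[0.05,0,0],"turn":0},{"travel":[0.05,0,0],"turn":0},{"travel":[0.03,0,0],"turn":0},{"travel":[0.02,0,0],"turn":0},{"travel":[0,0,0],"turn":0},{"travel":[0,0,0],"turn":0}]' >/dev/null; python3 st.py 535 23.5 80.5
cat > sc.py <<'E'
import sys
from meas import *
import run
# scene-only flange vs ring
def m(im,tag):
    o=measure({"scene":im});d=o["scene"];n="scene"
    rg=np.array([586.3,6.5])
    q=np.argwhere(d["wh"])[:,::-1];W=back(n,d["tofull"](q),58);r=np.hypot(*(W[:,:2]-rg).T);k=(r>20)&(r<31);R=circ(W[k])
    ok=np.hypot(*(back(n,d["tofull"](np.argwhere(d["be"])[:,::-1]),63.5)[:,:2]-rg).T)<34
    nl,lab=cv2.connectedComponents(d["be"]);idx=np.argwhere(d["be"])[ok];l=np.bincount(lab[idx[:,0],idx[:,1]]).argmax()
    cn=max(cv2.findContours((lab==l).astype(np.uint8),cv2.RETR_EXTERNAL,cv2.CHAIN_APPROX_NONE)[0],key=cv2.contourArea)[:,0]
    F=d["tofull"](cn);sel=F[F[:,1]>F[:,1].max()-5];B=circ(back(n,sel,61.),17)
    top=F[F[:,1]<F[:,1].min()+3].mean(0)
    print("ring",np.round(R[0],1),"flange",np.round(B[0],1),round(B[1],2),"off",np.round(B[0]-R[0][:2],1),"bottom row",F[:,1].max().round(1),"head",np.round(top,1))
    crop(im,280,140,100,120,5,f"pics/{tag}.png")
t=sys.argv[1]
im=cv2.imread("pics/scene0.png") if t=="0" else imaging.get_image("scene")
m(im,"s"+t)
E
python3 sc.py 0; python3 sc.py 2
```

```text
t 7.4 p [534.59  23.46  80.77] yaw -17.7 zaxis [ 0.0151  0.0055 -0.9999] w 0.5 f [-0.   -0.07 -0.61] q6 1.8917913493385585
to go, tool units: [ 0.008 -0.003  0.006]
ring [585.7   6.6  25.5] flange [566.8  11.5] 0.43 off [-18.9   4.9] bottom row 220.3 head [328.8 187.6]
ring [585.7   6.6  25.5] flange [566.9  11.4] 0.43 off [-18.9   4.8] bottom row 220.3 head [328.7 187.4]
```

View pics/s2.png

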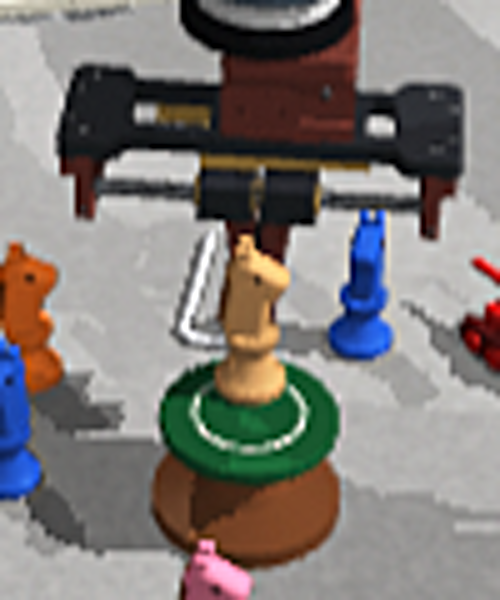

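```bash
python3 -m crank '[{"travel":[0.02,0,0],"turn":0},{"travel":[0.02,0,0],"turn":0},{"travel":[0.02,0,0],"turn":0},{"travel":[0.02,0,0],"turn":0},{"travel":[0.02,0,0],"turn":0},{"travel":[0.02,0,0],"turn":0},{"travel":[0.02,0,0],"turn":0},{"travel":[0.02,0,0],"turn":0},{"travel":[0,0,0],"turn":0}]' >/dev/null; python3 st.py 540 23.5 80.5; python3 sc.py 3
```

```text
t 8.35 p [542.63  20.91  80.87] yaw -17.69 zaxis [ 0.0148  0.0056 -0.9999] w 0.5 f [ 0.14 -0.07 -0.27] q6 1.8866485097853356
to go, tool units: [-0.066 -0.033  0.007]
ring [585.7   6.6  25.5] flange [567.3  11.2] 0.53 off [-18.4   4.6] bottom row 220.6 head [328.6 187.7]
```

```bash
python3 -m crank '[{"travel":[0.015,0,0],"turn":0},{"travel":[0.015,0,0],"turn":0},{"travel":[0.015,0,0],"turn":0},{"travel":[0.015,0,0],"turn":0},{"travel":[0.015,0,0],"turn":0},{"travel":[0.01,0,0],"turn":0},{"travel":[0,0,0],"turn":0}]' >/dev/null; python3 st.py 540 23.5 80.5; python3 sc.py 4
```

```text
t 9.1 p [546.69  19.56  80.84] yaw -17.69 zaxis [ 0.0142  0.0056 -0.9999] w 0.5 f [-0.15 -1.39 -0.28] q6 1.8839473103475046
to go, tool units: [-0.151 -0.034  0.005]
ring [585.8   6.6  25.4] flange [571.6   9.8] 0.51 off [-14.2   3.1] bottom row 221.9 head [328.4 189.1]
```

View pics/s4.png

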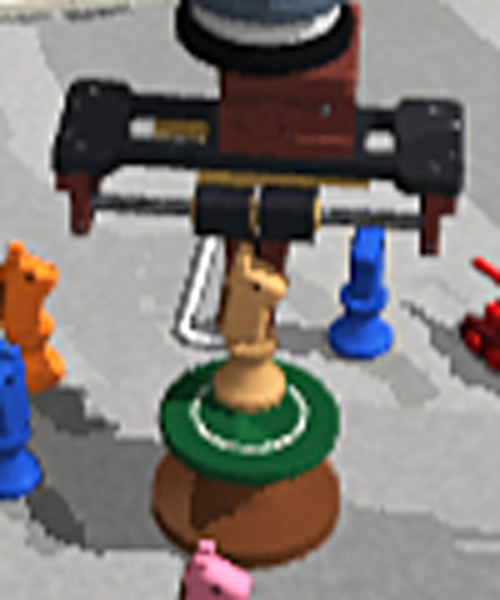

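The knight slides with the finger, upright: 4.3 mm of flange travel for 4.2 mm of tool travel. I'll continue.

```bash
python3 -m crank '[{"travel":[0.015,0,0],"turn":0},{"travel":[0.015,0,0],"turn":0},{"travel":[0.015,0,0],"turn":0},{"travel":[0.015,0,0],"turn":0},{"travel":[0.015,0,0],"turn":0},{"travel":[0.015,0,0],"turn":0},{"travel":[0.015,0,0],"turn":0},{"travel":[0.015,0,0],"turn":0},{"travel":[0.01,0,0],"turn":0},{"travel":[0,0,0],"turn":0}]' >/dev/null; python3 st.py 540 23.5 80.5; python3 sc.py 5
```

```text
t 10.15 p [553.38  17.39  80.88] yaw -17.69 zaxis [ 0.0142  0.0056 -0.9999] w 0.4 f [ 0.44 -0.19  0.06] q6 1.879971228380879
to go, tool units: [-0.292 -0.035  0.005]
ring [585.8   6.6  25.5] flange [578.1   7.4] 0.46 off [-7.6  0.8] bottom row 223.8 head [328.  190.9]
```

View pics/s5.png

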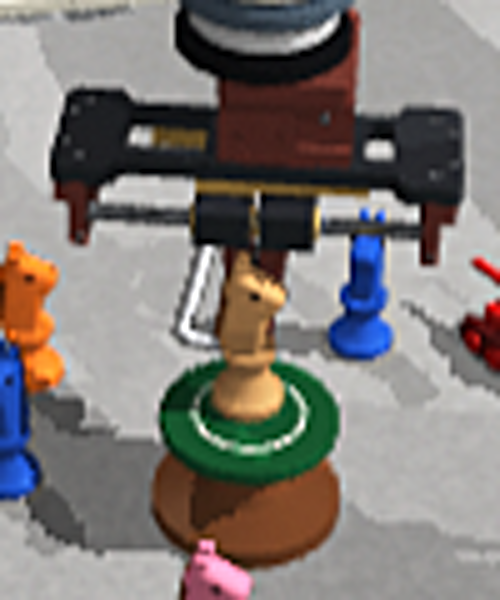

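```bash
python3 -m crank '[{"travel":[0.015,0,0],"turn":0},{"travel":[0.015,0,0],"turn":0},{"travel":[0.015,0,0],"turn":0},{"travel":[0.015,0,0],"turn":0},{"travel":[0.015,0,0],"turn":0},{"travel":[0.015,0,0],"turn":0},{"travel":[0.015,0,0],"turn":0},{"travel":[0.015,0,0],"turn":0},{"travel":[0.01,0,0],"turn":0},{"travel":[0,0,0],"turn":0}]' >/dev/null; python3 st.py 540 23.5 80.5; python3 sc.py 6
```

```text
t 11.2 p [560.13  15.24  80.96] yaw -17.69 zaxis [ 0.0142  0.0055 -0.9999] w 0.1 f [-0.63 -0.22 -0.38] q6 1.8760669783991697
to go, tool units: [-0.434 -0.035  0.004]
ring [585.6   6.5  25.6] flange [584.7   5.2] 0.54 off [-0.8 -1.3] bottom row 225.8 head [327.7 192.7]
```

View pics/s6.png

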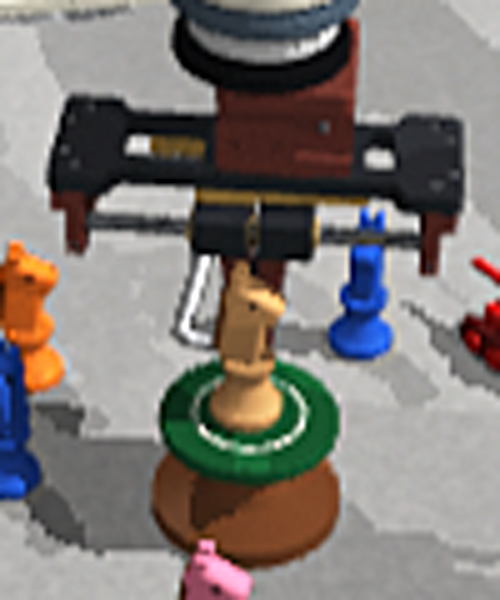

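The flange now sits about (-0.8, -1.3) mm from the ring centre. I'll back straight off at the same height, then rise clear and check with both cameras.

```bash
python3 -m crank '[{"travel":[-0.02,0,0],"turn":0},{"travel":[-0.04,0,0],"turn":0},{"travel":[-0.06,0,0],"turn":0},{"travel":[-0.08,0,0],"turn":0},{"travel":[-0.1,0,0],"turn":0},{"travel":[-0.1,0,0],"turn":0},{"travel":[-0.1,0,0],"turn":0},{"travel":[-0.1,0,0],"turn":0},{"travel":[-0.1,0,0],"turn":0},{"travel":[-0.1,0,0],"turn":0},{"travel":[-0.1,0,0],"turn":0},{"travel":[-0.1,0,0],"turn":0},{"travel":[-0.1,0,0],"turn":0},{"travel":[-0.05,0,0],"turn":0},{"travel":[0,0,0],"turn":0}]'
python3 -m crank '[{"travel":[0,0,-0.2],"turn":0},{"travel":[0,0,-0.5],"turn":0},{"travel":[0,0,-0.5],"turn":0},{"travel":[0,0,-0.5],"turn":0},{"travel":[0,0.4,-0.4],"turn":0},{"travel":[0,0.8,0],"turn":0},{"travel":[0,0.8,0],"turn":0},{"travel":[0,0.8,0],"turn":0},{"travel":[0,0.8,0],"turn":0},{"travel":[0,0.8,0],"turn":0},{"travel":[0,0.4,0],"turn":0},{"travel":[0,0,0],"turn":0}]'; python3 run.py 7
```

```text
t: 12.75
ee_pos: [499.6, 34.5, 80.3]
orientation: [-3.097, 0.481, -0.02]
ft_force: [0.3, -0.4, -1.1]
width: 0.5
t: 13.95
ee_pos: [428.1, -204.2, 197.1]
orientation: [-3.1, 0.477, -0.042]
ft_force: [0.4, 0.6, -0.2]
width: 0.3
top coaster [583.6   9.4  41.3] 0.23 ring [584.7   9.3  25.5] flange [587.   10.3] 3.19 off(ring) [2.3 1. ] off(coaster) [3.4 0.9]
scene coaster [590.4   5.4  43. ] 1.21 ring [586.2   6.4  25.6] flange [584.7   5.2] 0.53 off(ring) [-1.5 -1.2] off(coaster) [-5.7 -0.2]
```

View pics/ov7.png

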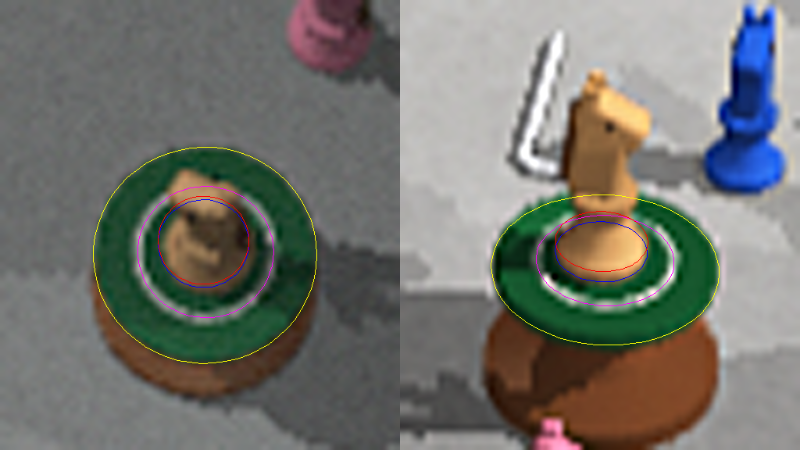

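View pics/top7.png

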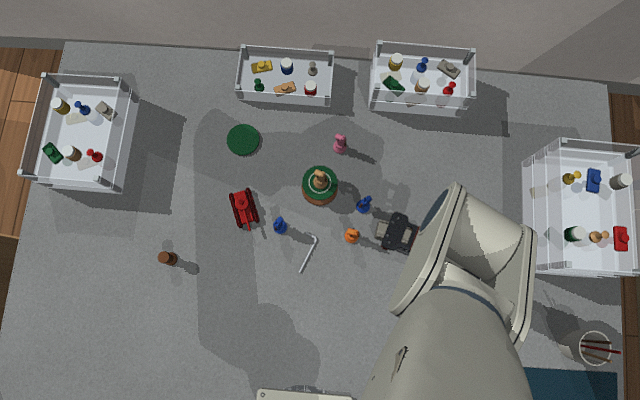

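Both views show the knight upright inside the ring, and the stand and the bystanders I can see haven't moved. The gripper hangs over the bridge at a tip height of about 180 mm, well clear of its 50 mm. I'll let the arm settle and hand in.

```bash
python3 -m crank '[{"travel":[0,0,-0.1],"turn":0},{"travel":[0,0,0],"turn":0},{"travel":[0,0,0],"turn":0},{"travel":[0,0,0],"turn":0}]'; python3 sc.py 8; python3 -c "
from workcell import workorder; print(workorder.close_job())"
```

```text
t: 14.45
ee_pos: [429.6, -199.2, 202.9]
orientation: [-3.1, 0.467, -0.042]
ft_force: [-0.7, -0.3, -0.5]
width: 0.5
ring [585.7   6.6  25.5] flange [584.7   5.2] 0.53 off [-1.  -1.3] bottom row 225.8 head [328.  192.9]
the job is handed in; nothing more can be done
None
```

The beech knight now stands upright with its base wholly inside the white ring, and the job was handed in at about 14.5 s. I slid it about 19 mm with slow pushes of the shut fingertips on its base flange, then backed off and raised the arm clear.

- **Position:** the scene camera puts the flange about (-1.0, -1.3) mm from the ring centre in x and y; the top camera says about (+2.3, +1.0) mm. The two disagree by roughly 3–4 mm. The top fit is the poorer one, with a 3 mm residual, because the head hides part of the base. Both are well inside the 7.5 mm margin.
- **Stand:** its measured centre changed by under 0.5 mm.
- **Other models:** the pictures showed none of them shifted. I did not measure them, and in the last top view the gripper partly hid the bridge and the arm hid the jar.

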